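# Take the retaining ring off a coffee mill

## Robot

A 7-joint arm with a two-finger parallel gripper is mounted at the origin on a cart in front of the work surface, level with it; the furniture and walls round the work are solid. World frame = base frame: x ahead of the robot, y to its left, z up, the work surface at z = 0. Lengths are in m, angles in degrees, forces in N, time in s.
With the tool pointing down it reaches from about 0.4 to 0.875 m from the base axis. Payload 6.5 kg.
Tool frame: the origin (TCP) lies at the very end of the fingers, on their centre line; the grasp point (between the pads) lies 19 mm behind it; z points along the fingers, y is the line along which they close (so a half turn about z gives the same grasp; the last joint's range is limited). The gripper opens to 85 mm and grips with 20 to 120 N. Pads are 22 mm wide; open, the fingers measure 114 mm over their backs; the gripper's body (76 mm by 85 mm) begins 54 mm behind the grasp point. The pads swing forward as they close: fully open they stand 13 mm farther back than shut.
Start: joints at [72.811, 30.733, -0.252, 88.115, 0.149, 61.152, -4.079], TCP at [0.151, -0.632, 0.231] pointing down, gripper open.
Joint ranges: [-154.64, 154.64], [-21.42, 123.67], [-72.66, 72.17], [13.99, 137.28], [-74.86, 254.86], [10.95, 109.41], [-158.01, 158.01]. Speed limits (degrees/s): [136.94, 136.94, 180, 180, 180, 180, 180].

## Interface

Orientations are given as [roll, pitch, yaw] about the fixed x, y, z axes, in that order (R = Rz(yaw) Ry(pitch) Rx(roll)).
In Python, from station import bot gives the robot as it stands.
- The arm moves only by the shell command python3 inch.py [OPENING] [FORCE], which reads ROWS from standard input. ROWS is a JSON list of rows, 1 to 5 of them, each an object with the fields dx, dy, dz (the shift in m), rx, ry, rz (a rotation vector in degrees); a field left out counts as zero; each row shifts and turns the commanded pose from where the row before left it, along the tool's axes as they then stand; what a row does not reach is not made up. A row lasts 1/12 s, in which the tool goes at most 0.0417 m and 7.16 degrees, less where a joint would pass 70% of its speed; a pose out of reach is approached as far as the arm can. OPENING is the finger opening in m, set as the command begins (- or left out keeps the last). The fingers move at their own pace and stop on an object; FORCE is the grip in N (left out, the last holds). Time passes only in rows, so rows that do not move let the fingers close. It prints the time, the measured TCP pose, the force, the opening and the grip force at its end. Input that does not fit is refused with a message, and nothing moves.
- bot.get_obs(): the state, without advancing time (a new reading comes with each control period).
- bot.read_camera(name): name is "scene" or "top"; returns a dict with "color" (384x512x3 uint8, red, green, blue), "vfov" (degrees; the focal length in pixels is half the picture's height over the tangent of half this angle, whatever the lens; pixels are square), "cx", "cy" (the principal point, pixels), "D" ([k1, k2, p1, p2, k3] as OpenCV has them; the pictures are not rectified), "rvec" (rotation vector, rad) and "tvec" (3), from world to camera coordinates, as OpenCV has them. Camera axes: x right, y down, z forward; pixel columns grow to the right and rows downward; lengths in m; the calibration is good to about 2 mm. A picture is of the moment at which its call begins. There is no depth.
- bot.hand_in(): hands the job in; it is judged then, once.
The state is a dict: "time_s": time; "q": joint angles; "joint_velocities": joint speeds; "effort": joint torques, N m; "eef_pos": TCP position; "orientation": TCP orientation; "contact_force": force on the tool from outside, world axes, zero at the start; "wrist_torque": the same for the moment, N m; "gripper_width": finger opening in m; "grasp_force": force on a finger pad.
Only numpy, scipy, OpenCV 4.12 (cv2) and the standard library are available. Lean on these libraries where they do the work, as an engineer would, in place of code of your own. Each camera call takes 0.05 s, during which the arm holds its last target. There are 200 camera calls.

## Task

Clear the coffee mill and free its adjusting collar for cleaning: push the spring-centred toggle over to its green-dot side, hold it there for about a second to run the mill empty, and let it spring back to the middle. Then get the tip of the orange-handled pick under the eye end of the golden wire retaining ring and lift that end up out of the neck's groove until it stays sprung out on top of the neck by itself, and lay the pick down on the worktop. Grip the ring by that raised end, slide it a little across the neck to free its far side, lift it off and lay it flat on the white plate, leaving the collar on the neck and the two jars and the tin where they stand.

Things in the scene. Friction and masses are not known exactly. Their poses are not given: they have to be found in the camera images.
- mill: cream coffee mill, hopper off, fixed; 230 mm deep, 128 wide. Origin on the worktop under the axis of its round steel neck; -x is its front, z up. Tower (x from -73 to +77 mm) has its deck 118 mm high; front ledge (x from -153 to -73) is 72 mm high and carries the toggle
- neck_top (a point): centre of the top of the neck's lip, on the neck axis, 165 mm above the worktop. Neck 86 mm in diameter, from the deck up, closed by a black plug that stands to 169 mm. Its groove is 3.5 mm deep, lower wall 154.5 mm high. With its eye end out on top, the ring comes off if held firmly by the eye, raised 8 mm, slid 10 mm across the neck away from that end and lifted
- toggle (a joint): angle of the steel bat toggle (34 mm long, 11 thick at the tip), its pivot 118 mm in front of the neck axis and 74 mm high, hinge along the mill's x. 0 upright (spring-centred, returns by itself); positive leans to the mill's -y, where the green dot is (white dot: other side); stops at +-0.42. About 1.5 N at the tip moves it fully over, 14 mm
- toggle_tip (a point): top of the toggle, 108 mm high and 118 mm in front of the neck axis (mill x = -118 mm) when centred
- collar: black ribbed adjusting collar, outer diameter 122 mm, 21.5 mm high, loose round the neck, standing on the deck (its top 139.5 mm high, 15 mm below the ring). Origin at the centre of its underside
- ring: split retaining ring of 5 mm golden spring wire round the neck, 99 mm outer diameter, 80 g. Origin at its centre, level with the wire's underside, 154.5 mm high; z up. Seen from above it runs from a plain end (+132 degrees from its x) round through x to the eye end (-150); gap between. Inward bends at +60, 0 and -145 degrees sit in the groove; elsewhere the wire is 1.5 mm clear of the neck
- ring_eye (a point): centre of the flat eye end of the ring: 12 mm wide along the wire, 17 long radially (44 to 61 mm from the ring's centre), 5 thick, a small hole in it; 157 mm high when seated, its underside 15 mm above the collar. An upward 5 to 6 N rides this end over the lip after about 8 mm; it then stays, resting on the lip 12 mm above its seat
- pick: pick with an orange handle lying on the worktop, 70 g. Origin at the underside of the handle, near its middle; x points to the tip, z up. Handle 86 long (x from -47 to +39 mm), 16 wide, 18 high; then a 4 mm steel shaft along the handle's axis 9 mm above the underside, its last 12 mm bent up to the tip
- pick_tip (a point): tip of the pick: centre of the round 4 mm tip, 90 mm ahead of the pick's origin and 13 mm above the handle's underside level (4 mm above the handle's axis)
- plate: white ceramic plate, 176 mm diameter, 16 mm high, flat inside to 50 mm radius at 5 mm height, then rising gently. Origin at the centre of its underside
- beans: glass coffee jar with white lid, 72 mm diameter, 125 mm high, a bystander; origin under its centre
- honey: squat honey jar with a grey lid, 71 mm wide, 100 mm high, a bystander; origin under its centre
- tin: low food tin, 75 mm diameter, 58 mm high, a bystander; origin under its centre

How it is judged:
By the outcome, as a careful person would: the job done as asked, in the order asked, and still so for the second after the job is handed in, with the robot touching nothing.
It also fails if it takes over 72 s, if anything falls off the work surface, if the arm or the gripper's body presses on something with over 40 N, if the wrist force passes 120 N, or if a joint passes its speed limit or range.

## Working session

There is one attempt and no reset: what is moved stays moved. The work goes in short steps, Python scripts to look and compute and a shell command to move; the robot and the scene stay as the last step left them, time stands still between calls to the robot, and variables do not carry over. Pictures are saved under pics/ and viewed, at most 10 in all, crops included, and the job is handed in when it is done.

```bash
ls; mkdir -p pics
python3 - <<'E'
from station import bot
import cv2,numpy as np
o=bot.get_obs();print({k:np.round(v,3) for k,v in o.items()})
ims=[]
for n in("scene","top"):
    c=bot.read_camera(n);ims.append(c);print(n,c["vfov"],c["cx"],c["cy"],c["D"],c["rvec"],c["tvec"]);
    R=cv2.Rodrigues(np.array(c["rvec"],float))[0];print(-R.T@np.array(c["tvec"]).ravel())
    cv2.imwrite(f"pics/{n}0.png",c["color"][:,:,::-1])
    np.save(f"pics/{n}0.npy",c,allow_pickle=True)
for n in("scene","top"):
    i=cv2.imread(f"pics/{n}0.png");cv2.imwrite(f"pics/{n}0b.png",cv2.resize(i,(800,600),interpolation=cv2.INTER_CUBIC))
E
```

```text
inch.py
pics
station.py
{'time_s': np.float64(0.0), 'q': array([72.811, 30.779, -0.255, 88.172,  0.148, 61.151, -4.079]), 'joint_velocities': array([-0.082,  0.021, -0.013,  0.033,  0.096, -0.081, -0.067]), 'effort': array([ 0.000e+00, -5.834e+01,  1.049e+00, -2.591e+01,  1.200e-02,
        1.000e-02,  0.000e+00]), 'eef_pos': array([ 0.15 , -0.632,  0.23 ]), 'orientation': array([-1.79899e+02,  6.00000e-03,  1.34010e+01]), 'contact_force': array([ 0.275,  0.422, -0.6  ]), 'wrist_torque': array([-0.049,  0.017,  0.021]), 'grasp_force': np.float64(0.0), 'gripper_width': np.float64(0.086)}
scene 57.840072134891976 256.46063215126 197.34567994405506 [-0.07166876  0.          0.          0.          0.        ] [ 1.19367826 -2.14910013  1.09034145] [0.44793794 0.35704677 0.56680023]
[0.02086984 0.50807812 0.62515148]
top 53.942528915391115 258.393241479711 190.2546503053962 [-0.03866751  0.          0.          0.          0.        ] [ 2.17358975 -2.16279973  0.11539459] [0.1359887  0.62420768 1.05282468]
[0.50987314 0.14038721 1.11215502]
```

View pics/scene0b.png

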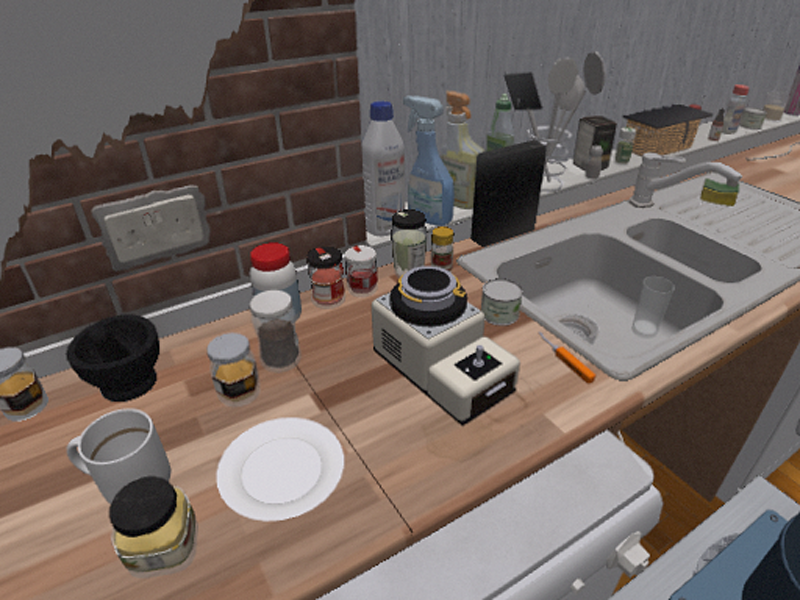

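View pics/top0b.png

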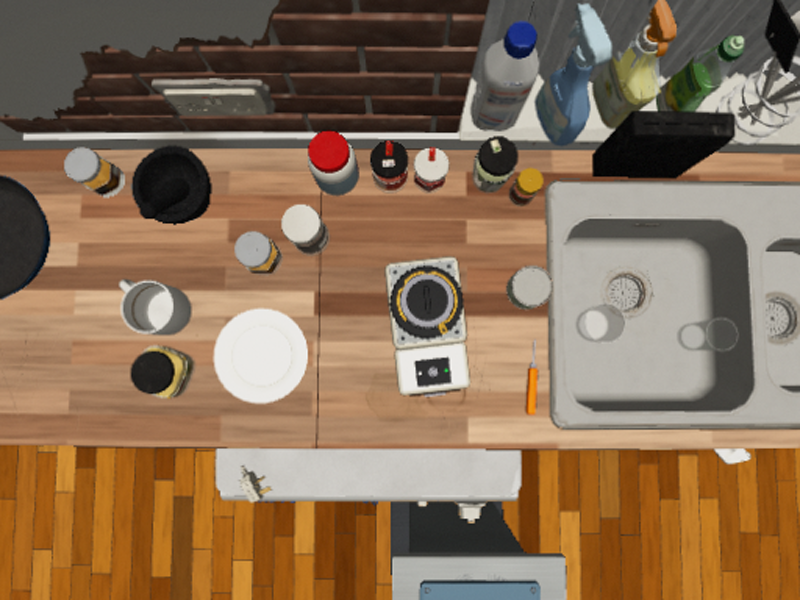

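The scene shows the mill at (440,340), toggle (478,355), pick (570,360) and plate (280,470). In the top view the neck is at (427,298), the eye near (443,328), the toggle at (433,372), the pick from (533,345) to (532,412) and the plate at (261,355). Next I'll zoom in.

```bash
cat > h.py <<'E'
import cv2,numpy as np
from station import bot
from scipy.optimize import least_squares
def K(c):
    f=192/np.tan(np.radians(c["vfov"])/2);return np.array([[f,0,c["cx"]],[0,f,c["cy"]],[0,0,1]])
def cam(n,tag):
    c=bot.read_camera(n);np.save(f"pics/{n}{tag}.npy",c,allow_pickle=True);return c
def load(n,tag): return np.load(f"pics/{n}{tag}.npy",allow_pickle=True).item()
def proj(c,P): return cv2.projectPoints(np.float64(P).reshape(-1,1,3),np.float64(c["rvec"]),np.float64(c["tvec"]),K(c),np.float64(c["D"]))[0].reshape(-1,2)
def ray(c,uv):
    R=cv2.Rodrigues(np.float64(c["rvec"]))[0];t=np.float64(c["tvec"]).ravel()
    p=cv2.undistortPoints(np.float64(uv).reshape(1,1,2),K(c),np.float64(c["D"])).ravel()
    return -R.T@t,R.T@np.array([p[0],p[1],1.])
def atz(c,uv,z):
    o,d=ray(c,uv);return o+d*(z-o[2])/d[2]
def tri(c1,u1,c2,u2):
    return least_squares(lambda P:np.r_[proj(c1,P)[0]-u1,proj(c2,P)[0]-u2],[.5,0,.1]).x
def crop(c,x0,y0,w,h,s):
    return cv2.resize(np.ascontiguousarray(c["color"][y0:y0+h,x0:x0+w,::-1]),(int(w*s),int(h*s)),interpolation=cv2.INTER_CUBIC)
E
python3 - <<'E'
from h import *
t=load("top",0);s=load("scene",0)
# grids for reading pixels: top crop x240..315,y160..255 ; scene crop x235..335,y165..270
def g(im,x0,y0,s):
    for k in range(x0//10*10+10,x0+im.shape[1]//s,10):
        cv2.putText(im,str(k),((k-x0)*s-8,8),0,.3,(0,0,255));im[8:14,(k-x0)*s]=(0,0,255)
    for k in range(y0//10*10+10,y0+im.shape[0]//s,10):
        cv2.putText(im,str(k),(0,(k-y0)*s+3),0,.3,(0,0,255));im[(k-y0)*s,20:26]=(0,0,255)
    return im
a=g(crop(t,242,160,66,98,6),242,160,6);b=g(crop(s,236,166,66,98,6),236,166,6)
cv2.imwrite("pics/z1.png",np.hstack([a,b]))
a=g(crop(t,320,212,40,60,9),320,212,9);b=g(crop(s,338,206,48,60,9),338,206,9)
cv2.imwrite("pics/z2.png",np.hstack([a,b]))
E
```

```text
(no output)
```

View pics/z1.png

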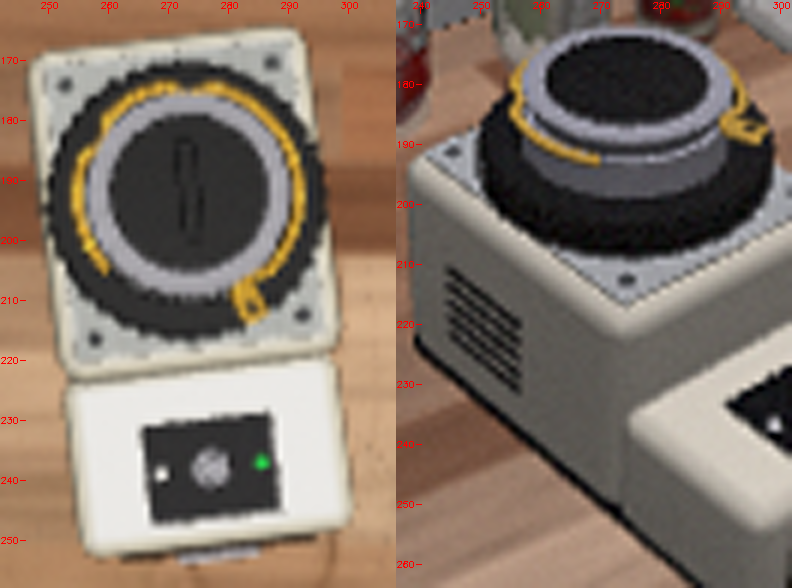

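View pics/z2.png

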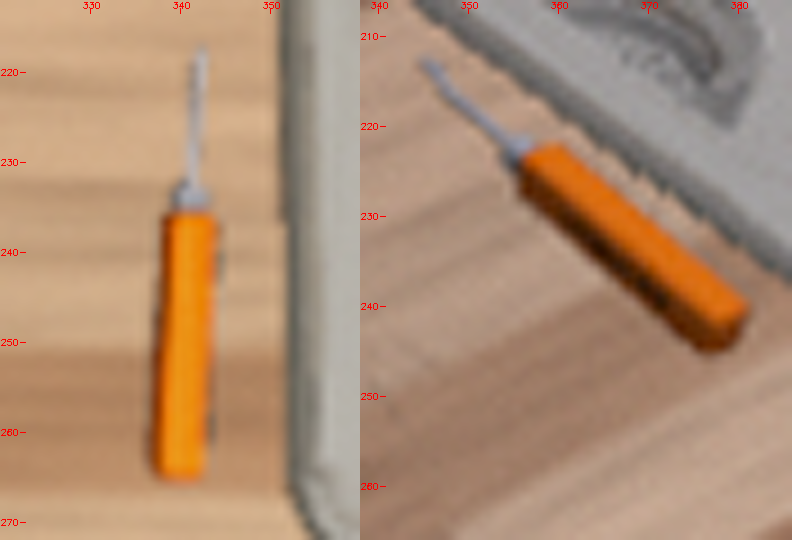

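The zooms show the neck's lip centred on top (272.8,191.7), scene (274.4,179.2). The eye hole is at top (283.3,210), scene (293.3,187), and the toggle tip at top (276.8,237.3). The pick's tip is at top (341.9,216.9), scene (345.3,212.4).

Run:
```python
from h import *
t=load("top",0);s=load("scene",0);np.set_printoptions(precision=4,suppress=True)
for n,a,b in [("neck lip",(272.9,192.1),(274.6,179.3)),("plug",(272.75,191.2),(274.1,179.1)),("eye",(283.3,210),(293.3,187)),("toggle",(276.8,237.3),(305.9,222)),
 ("tip",(341.9,216.9),(345.3,212.4)),("hfront",(340.8,235.4),(357.7,222.8)),("hrear",(339.5,264.5),(378.4,240.4)),("plate",(261*.64,355*.64),(281*.64,467*.64))]:
    P=tri(t,a,s,b);print(n,P,"res",proj(t,P)[0]-a,proj(s,P)[0]-b)
for n,a,z in [("neck",(272.9,192.1),.165),("plug",(272.75,191.2),.169),("eye",(283.3,210),.1595),("tog",(276.8,237.3),.108),("green",(285.3,236.6),.074),("white",(268.4,238.6),.074),("tip",(341.9,216.9),.013),("hf",(340.8,235.4),.018),("hr",(339.5,264.5),.018),("plate",(167,227.3),.016)]:
    print(n,atz(t,a,z))
# scene plate rim & handle segmentation
hsv=cv2.cvtColor(t["color"],cv2.COLOR_RGB2HSV)
m=((hsv[...,0]<18)&(hsv[...,1]>200)&(hsv[...,2]>150)).astype(np.uint8);m[:,:330]=0;m[:,350:]=0;m[:225]=0;m[275:]=0
ys,xs=np.nonzero(m);print(cv2.minAreaRect(np.c_[xs,ys].astype(np.float32)),len(xs))
m=((hsv[...,1]<40)&(hsv[...,2]>190)).astype(np.uint8);m[:,:130]=0;m[:,202:]=0;m[:190]=0;m[265:]=0
ys,xs=np.nonzero(m);print("plate",cv2.minEnclosingCircle(np.c_[xs,ys].astype(np.float32)),xs.min(),xs.max(),ys.min(),ys.max())
```

```text
neck lip [0.6044 0.1015 0.164 ] res [0.4296 0.3127] [-0.511  -0.0287]
plug [0.6066 0.1017 0.1634] res [0.4961 0.3604] [-0.5905 -0.0334]
eye [0.5604 0.0758 0.1573] res [0.0409 0.0318] [-0.0488 -0.002 ]
toggle [0.49   0.0889 0.1041] res [0.3171 0.2589] [-0.3581 -0.0113]
tip [ 0.5475 -0.1065  0.0111] res [0.4668 0.4312] [-0.6168 -0.0007]
hfront [ 0.4939 -0.1019  0.0127] res [0.4311 0.415 ] [-0.5612  0.004 ]
hrear [ 0.4118 -0.0953  0.0151] res [0.0622 0.0642] [-0.0793  0.0016]
plate [0.5159 0.4042 0.0087] res [0.2817 0.1512] [-0.2366 -0.0266]
neck [0.6051 0.1026 0.165 ]
plug [0.607  0.1032 0.169 ]
eye [0.5603 0.0761 0.1595]
tog [0.4908 0.0899 0.108 ]
green [0.4921 0.065  0.074 ]
white [0.4865 0.1112 0.074 ]
tip [ 0.5487 -0.1047  0.013 ]
hf [ 0.4952 -0.0995  0.018 ]
hr [ 0.4122 -0.0945  0.018 ]
plate [0.516  0.4034 0.016 ]
((339.9999694824219, 250.00001525878906), (5.045648097991943, 28.17153549194336), 3.012787342071533) 118
plate ((166.4697723388672, 227.29534912109375), 30.554527282714844) 137 196 198 257
```

```bash
cat >> h.py <<'E'
from scipy.spatial.transform import Rotation as Rn
def to(p,yaw):
    o=bot.get_obs();R=Rn.from_euler('xyz',o["orientation"],degrees=True);T=Rn.from_euler('xyz',[180,0,yaw],degrees=True)
    print("t %.2f"%o["time_s"],"d",np.round(R.inv().apply(np.array(p)-o["eef_pos"]),4),"rv",np.round((R.inv()*T).as_rotvec(degrees=True),2),"F",np.round(o["contact_force"],1),"w %.4f g %.1f"%(o["gripper_width"],o["grasp_force"]))
E
python3 -c "
from h import *
to([.46,-.3,.231],13.4);to([.487,.1193,.231],6.6)"
echo '[{"dx": 0.0417}, {"dx": 0.0417}, {"dx": 0.0417}]' | python3 inch.py 0.0 30
```

```text
t 0.10 d [ 3.78e-01 -2.51e-01 -1.00e-04] rv [-0.09  0.01 -0.  ] F [0.7 0.6 0.1] w 0.0851 g 0.0
t 0.10 d [ 5.014e-01 -6.526e-01  5.000e-04] rv [-0.09  0.01  6.8 ] F [0.7 0.6 0.1] w 0.0851 g 0.0
time_s: 0.35
eef_pos: [0.2727, -0.6029, 0.2309]
orientation: [-180.0, 0.0, 13.3]
contact_force: [0.6, -0.0, -0.9]
gripper_width: 0.0518
grasp_force: 0.0
```

```bash
R='';
echo '[{"dx": 0.0205, "dy": -0.0355}, {"dx": 0.0205, "dy": -0.0355}, {"dx": 0.0205, "dy": -0.0355}, {"dx": 0.0205, "dy": -0.0355}, {"dx": 0.0205, "dy": -0.0355}]' | python3 inch.py >/dev/null
echo '[{"dx": 0.0205, "dy": -0.0355}, {"dx": 0.0205, "dy": -0.0355}, {"dx": 0.0205, "dy": -0.0355}, {"dx": 0.0205, "dy": -0.0355}, {"dx": 0.0205, "dy": -0.0355}]' | python3 inch.py >/dev/null
echo '[{"dx": 0.0205, "dy": -0.0355}, {"dx": 0.0205, "dy": -0.0355}, {"dx": 0.0205, "dy": -0.0355}, {"dx": 0.0205, "dy": -0.0355}, {"dx": 0.0205, "dy": -0.0355}]' | python3 inch.py
echo '[{"dx": 0.0205, "dy": -0.0355}, {"dx": 0.0205, "dy": -0.0355}, {"dx": 0.0205, "dy": -0.0355, "rz": 6.8}]' | python3 inch.py
python3 -c "
from h import *
to([.487,.1193,.095],6.6)"
```

```text
time_s: 1.6
eef_pos: [0.4479, -0.0122, 0.2313]
orientation: [180.0, 0.0, 13.4]
contact_force: [1.4, -0.2, 0.8]
gripper_width: -0.0
grasp_force: 0.0
time_s: 1.85
eef_pos: [0.4823, 0.1028, 0.2312]
orientation: [-180.0, 0.0, 7.2]
contact_force: [1.2, -1.3, 0.1]
gripper_width: 0.0004
grasp_force: 0.0
t 1.85 d [ 0.0068 -0.0157  0.1362] rv [-0.02  0.01  0.62] F [ 1.2 -1.3  0.1] w 0.0004 g 0.0
```

```bash
echo '[{"dx": 0.006, "dy": -0.014, "rz": 0.2}, {"dz": 0.04}, {"dz": 0.04}, {"dz": 0.04}, {"dz": 0.015}]' | python3 inch.py
echo '[{}, {}]' | python3 inch.py>/dev/null
python3 -c "
from h import *
to([.487,.1193,.095],6.6)"
```

```text
time_s: 2.27
eef_pos: [0.483, 0.1141, 0.0916]
orientation: [180.0, 0.4, 7.0]
contact_force: [-0.8, -0.3, 0.8]
gripper_width: 0.0
grasp_force: 0.0
t 2.43 d [ 0.0016 -0.0041  0.0009] rv [0.   0.11 0.38] F [0.3 0.5 0.9] w -0.0002 g 0.0
```

```bash
echo '[{"dy": 0.005}, {"dy": 0.004}, {"dy": 0.003}, {}]' | python3 inch.py | grep -E "pos|force"
echo '[{"dy": 0.003}, {}]' | python3 inch.py | grep -E "pos|force"
echo '[{"dy": 0.003}, {}]' | python3 inch.py | grep -E "pos|force"
python3 -c "
from h import *
cv2.imwrite('pics/tog.png',np.hstack([crop(cam('top',1),255,215,50,45,8),crop(cam('scene',1),280,200,50,45,8)]))"
```

```text
eef_pos: [0.489, 0.1021, 0.0975]
contact_force: [-0.7, 0.4, 0.5]
grasp_force: 0.3
eef_pos: [0.4888, 0.0997, 0.0968]
contact_force: [0.4, 0.7, 0.8]
grasp_force: 0.5
eef_pos: [0.489, 0.0969, 0.0965]
contact_force: [0.3, 0.4, 0.9]
grasp_force: 0.7
```

View pics/tog.png

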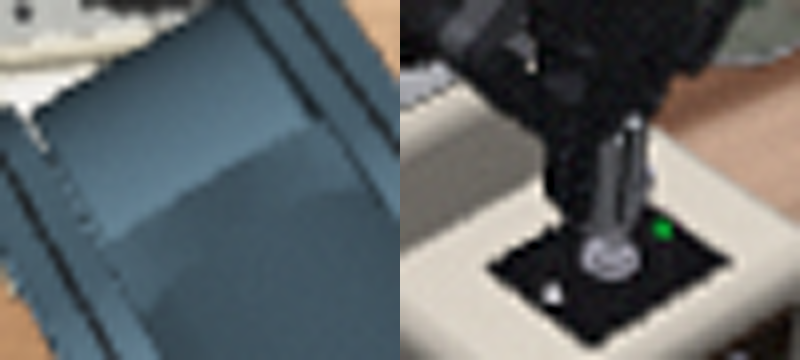

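The toggle is leaning towards the green dot with the finger against it, at crop (620,180). I'll keep pushing until it reaches the stop.

```bash
echo '[{"dy": 0.003}, {}]' | python3 inch.py | grep -E "pos|force"
echo '[{"dy": 0.002}, {}]' | python3 inch.py | grep -E "pos|force"
echo '[{"dy": 0.002}, {}]' | python3 inch.py | grep -E "pos|force"
```

```text
eef_pos: [0.4889, 0.0939, 0.0962]
contact_force: [1.4, 0.5, -0.6]
grasp_force: 0.7
eef_pos: [0.4891, 0.0926, 0.0962]
contact_force: [0.4, 2.5, 0.2]
grasp_force: 1.1
eef_pos: [0.4891, 0.0922, 0.0963]
contact_force: [-0.9, 6.8, 0.6]
grasp_force: 2.8
```

It's at the stop, with the force rising. Hold, then release.

```bash
echo '[{}, {}, {}, {}, {}]' | python3 inch.py | grep -E "pos|force"
echo '[{}, {}, {}, {}, {}]' | python3 inch.py | grep -E "time|force"
echo '[{"dy": -0.01}, {"dy": -0.015}, {"dy": -0.01}, {"dz": -0.04}, {"dz": -0.04}]' | python3 inch.py 0.034 | grep -E "time|force"
echo '[{"dz": -0.03}]' | python3 inch.py 
python3 -c "
from h import *
to([.4805,-.1002,.2],-4.5)"
```

```text
eef_pos: [0.4891, 0.0922, 0.0963]
contact_force: [-0.5, 6.9, -1.2]
grasp_force: 2.9
time_s: 4.53
contact_force: [-1.6, 7.3, -0.5]
grasp_force: 2.9
time_s: 4.95
contact_force: [1.6, 0.2, 0.4]
grasp_force: 0.0
time_s: 5.03
eef_pos: [0.4852, 0.1252, 0.2084]
orientation: [180.0, -0.0, 7.0]
contact_force: [1.1, -0.0, 0.2]
gripper_width: 0.034
grasp_force: 0.0
t 5.03 d [-0.0322  0.2231  0.0085] rv [ 0.02 -0.   11.51] F [ 1.1 -0.   0.2] w 0.0340 g 0.0
```

```bash
echo '[{"dx": -0.005, "dy": 0.037}, {"dx": -0.005, "dy": 0.037}, {"dx": -0.005, "dy": 0.037}, {"dx": -0.005, "dy": 0.037}, {"dx": -0.005, "dy": 0.037}]' | python3 inch.py >/dev/null
echo '[{"dx": -0.007, "dy": 0.037}, {"rz": 5.5}, {"dz": 0.04, "rz": 6}, {"dz": 0.04}, {"dz": 0.04}]' | python3 inch.py >/dev/null
echo '[{"dz": 0.02}, {}, {}]' | python3 inch.py
python3 -c "
from h import *
to([.4805,-.1002,.0035],-4.5)
cv2.imwrite('pics/pick.png',np.hstack([crop(cam('top',2),320,205,45,65,8),crop(cam('scene',2),325,185,55,65,8)]))"
```

```text
time_s: 6.12
eef_pos: [0.4795, -0.0992, 0.0658]
orientation: [180.0, 0.2, -4.5]
contact_force: [0.9, -0.4, 1.5]
gripper_width: 0.0337
grasp_force: 0.0
t 6.12 d [0.0012 0.0009 0.0623] rv [ 0.01  0.16 -0.02] F [ 0.9 -0.4  1.5] w 0.0337 g 0.0
```

View pics/pick.png

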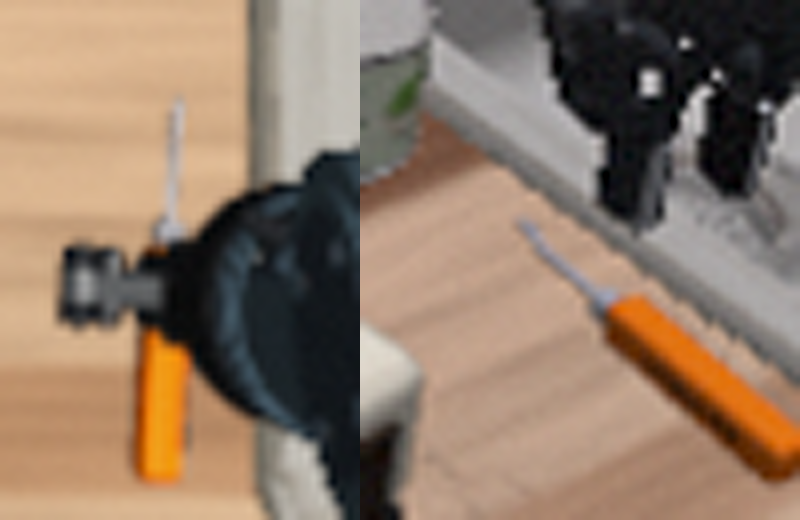

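The gripper is above the front part of the handle and the pick is undisturbed: tip at crop (178,105) in the top view, handle end at (790,450) in the scene. Descend and grip.

```bash
echo '[{"dx": 0.001, "dy": 0.001, "dz": 0.03}, {"dz": 0.02}, {"dz": 0.01}, {}]' | python3 inch.py | grep -E "pos|force"
echo '[{}, {}, {}]' | python3 inch.py 0.0 110
python3 -c "
from h import *
to([.4805,-.1002,.0035],-4.5)"
```

```text
eef_pos: [0.4811, -0.1003, 0.006]
contact_force: [0.8, -0.2, 0.6]
grasp_force: 0.0
time_s: 6.8
eef_pos: [0.4825, -0.1005, 0.0081]
orientation: [180.0, -0.1, -4.5]
contact_force: [-1.1, -0.0, 6.5]
gripper_width: 0.0126
grasp_force: 108.1
t 6.80 d [-0.002  -0.0002  0.0046] rv [ 0.02 -0.14 -0.04] F [-1.1 -0.   6.5] w 0.0126 g 108.1
```

```bash
echo '[{"dz": -0.02}, {"dz": -0.04}, {"dz": -0.04, "rz": -7}, {"dz": -0.04, "rz": -7}, {"dz": -0.03, "rz": -7}]' | python3 inch.py >/dev/null
echo '[{"rz": -7}, {"rz": -7}, {}, {}]' | python3 inch.py 
python3 -c "
from h import *
def g(c,P):
    u=proj(c,P)[0];x0,y0=int(u[0])-22,int(u[1])-32;print(x0,y0);return crop(c,x0,y0,45,65,8)
P=bot.get_obs()['eef_pos']+[.03,.02,0]
cv2.imwrite('pics/held.png',np.hstack([g(cam('top',3),P),g(cam('scene',3),P)]))"
```

```text
time_s: 7.55
eef_pos: [0.4813, -0.1006, 0.1771]
orientation: [180.0, -0.0, 30.2]
contact_force: [0.4, 0.8, -1.1]
gripper_width: 0.0128
grasp_force: 108.0
325 197
334 138
```

View pics/held.png

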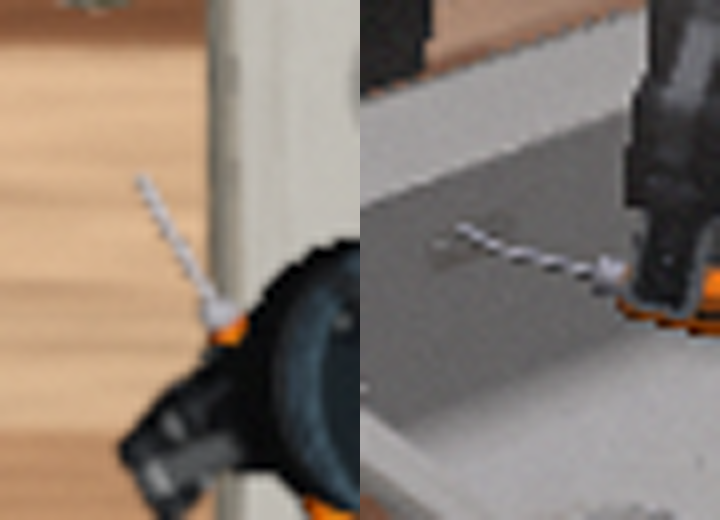

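The tip is at crop (142,180) in the top view and (460,228) in the scene, with the shaft base at (215,305) and (605,272).

Run:
```python
from h import *
np.set_printoptions(precision=4,suppress=True)
t=load("top",3);s=load("scene",3)
p=bot.get_obs()["eef_pos"];R=Rn.from_euler('z',30.2,degrees=True)
for n,a,b in [("tip",(142,180),(100,228)),("base",(215,305),(245,272))]:
    a=np.array(a)/8+[324.5,196.5];b=np.array(b)/8+[333.5,137.5]
    P=tri(t,a,s,b);print(n,P,"res",proj(t,P)[0]-a,proj(s,P)[0]-b,"tool-frame(level)",R.inv().apply(P-p))
```

```text
tip [ 0.5373 -0.0682  0.1814] res [0.1238 0.1148] [-0.1697  0.0008] tool-frame(level) [ 0.0647 -0.0005  0.005 ]
base [ 0.4985 -0.0915  0.1781] res [0.34   0.3347] [-0.4715  0.0091] tool-frame(level) [ 0.0195 -0.001   0.0017]
```

```bash
python3 -c "
from h import *
to([.483,.0307,.1435],30.5)"
echo '[{"dx": 0.017, "dy": -0.028}, {"dx": 0.017, "dy": -0.028}, {"dx": 0.017, "dy": -0.028}, {"dx": 0.016, "dy": -0.028}, {}]' | python3 inch.py >/dev/null
echo '[{"dz": 0.02}, {"dz": 0.013}, {}]' | python3 inch.py 
python3 -c "
from h import *
to([.483,.0307,.1435],30.5)"
```

```text
t 7.65 d [ 0.0677 -0.1123  0.0329] rv [ 0.    0.01 -0.22] F [-0.3 -0.9 -1.2] w 0.0124 g 108.0
time_s: 8.32
eef_pos: [0.4803, 0.03, 0.141]
orientation: [-179.9, 0.2, 30.4]
contact_force: [-0.5, 0.3, -0.9]
gripper_width: 0.0125
grasp_force: 108.1
t 8.32 d [ 0.0027  0.0008 -0.0025] rv [-0.12  0.25 -0.1 ] F [-0.5  0.3 -0.9] w 0.0125 g 108.1
```

```bash
echo '[{"dx": 0.002}, {"dy": 0.0005}, {}]' | python3 inch.py|grep pos
python3 -c "
from h import *
to([.483,.0307,.1435],30.5)
cv2.imwrite('pics/app.png',np.hstack([crop(cam('top',4),255,190,50,65,8),crop(cam('scene',4),275,165,50,65,8)]))"
```

```text
eef_pos: [0.4851, 0.0307, 0.1441]
t 8.57 d [-0.0018 -0.001   0.0006] rv [ 0.03 -0.08 -0.08] F [ 0.9 -0.9 -0.6] w 0.0124 g 108.1
```

View pics/app.png

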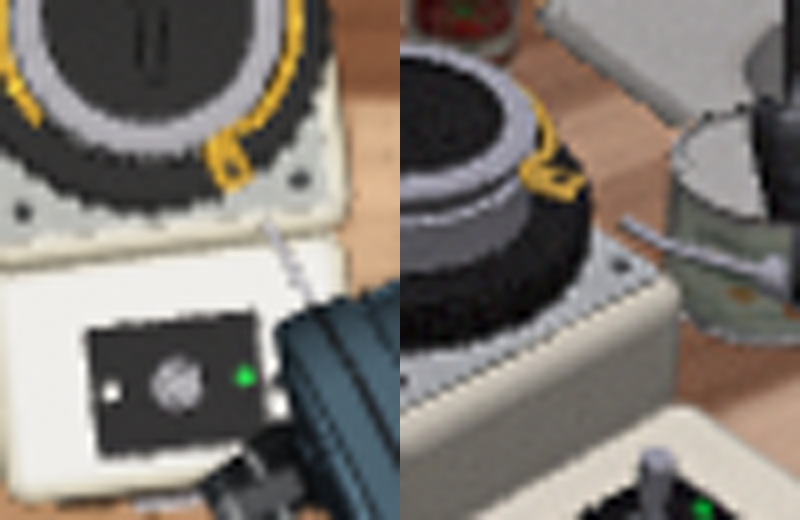

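The toggle is back upright. The tip is at crop top (270,228), scene (224,222); the eye hole is at (233,168) and (158,183).

Run:
```python
from h import *
np.set_printoptions(precision=4,suppress=True)
t=load("top",4);s=load("scene",4)
p=bot.get_obs()["eef_pos"];R=Rn.from_euler('z',30.5,degrees=True);Q={}
for n,a,b in [("tip",(270,228),(224,222)),("eye",(233,168),(155,183))]:
    a=np.array(a)/8+[254.5,189.5];b=np.array(b)/8+[274.5,164.5]
    P=tri(t,a,s,b);Q[n]=P;print(n,P,"res",proj(t,P)[0]-a,proj(s,P)[0]-b,"tool-frame(level)",R.inv().apply(P-p))
```

```text
tip [0.5405 0.0627 0.1488] res [0.0228 0.0183] [-0.0272 -0.0009] tool-frame(level) [ 0.0643 -0.0006  0.0048]
eye [0.5592 0.075  0.1566] res [0.0375 0.0293] [-0.0448 -0.0018] tool-frame(level) [0.0866 0.0005 0.0126]
```

```bash
echo '[{"dx": 0.006, "dy": -0.001}, {"dx": 0.006}, {"dx": 0.006}, {"dx": 0.004}, {}]' | python3 inch.py|grep -E "pos|cont"
echo '[{"dz": -0.002}, {"dz": -0.001}, {}]' | python3 inch.py|grep -E "pos|cont"
echo '[{"dz": -0.002}, {}]' | python3 inch.py|grep -E "pos|cont"
echo '[{"dz": -0.002}, {}]' | python3 inch.py|grep -E "pos|cont"
echo '[{"dz": -0.002}, {}]' | python3 inch.py|grep -E "pos|cont"
```

```text
eef_pos: [0.5038, 0.0437, 0.1434]
contact_force: [-0.3, -0.5, -1.0]
eef_pos: [0.5026, 0.0426, 0.1465]
contact_force: [0.2, -0.6, -0.5]
eef_pos: [0.5027, 0.0426, 0.1486]
contact_force: [-1.6, -0.5, -1.0]
eef_pos: [0.5024, 0.0425, 0.1504]
contact_force: [-1.0, -0.1, -3.0]
eef_pos: [0.5019, 0.0422, 0.152]
contact_force: [-1.4, -0.4, -4.8]
```

```bash
echo '[{"dz": -0.002}, {}]' | python3 inch.py|grep -E "pos|cont"
echo '[{"dz": -0.002}, {}]' | python3 inch.py|grep -E "pos|cont"
echo '[{"dz": -0.002}, {}]' | python3 inch.py|grep -E "pos|cont"
echo '[{"dz": -0.002}, {}]' | python3 inch.py|grep -E "pos|cont"
echo '[{"dz": -0.002}, {}]' | python3 inch.py|grep -E "pos|cont"
echo '[{"dz": -0.001}, {}]' | python3 inch.py|grep -E "pos|cont|time|width"
python3 -c "
from h import *
cv2.imwrite('pics/lift.png',np.hstack([crop(cam('top',5),255,170,50,65,8),crop(cam('scene',5),260,155,50,65,8)]))"
```

```text
eef_pos: [0.5015, 0.042, 0.1538]
contact_force: [-1.4, -2.2, -6.5]
eef_pos: [0.5036, 0.0432, 0.1569]
contact_force: [-0.1, -0.0, -1.2]
eef_pos: [0.504, 0.0435, 0.1594]
contact_force: [-0.4, 0.0, -0.7]
eef_pos: [0.5034, 0.0431, 0.161]
contact_force: [-0.5, 0.2, -0.5]
eef_pos: [0.503, 0.0429, 0.1627]
contact_force: [-0.7, -0.2, 0.5]
time_s: 10.83
eef_pos: [0.5028, 0.0428, 0.1635]
contact_force: [-0.5, 0.5, -1.4]
gripper_width: 0.0123
```

View pics/lift.png

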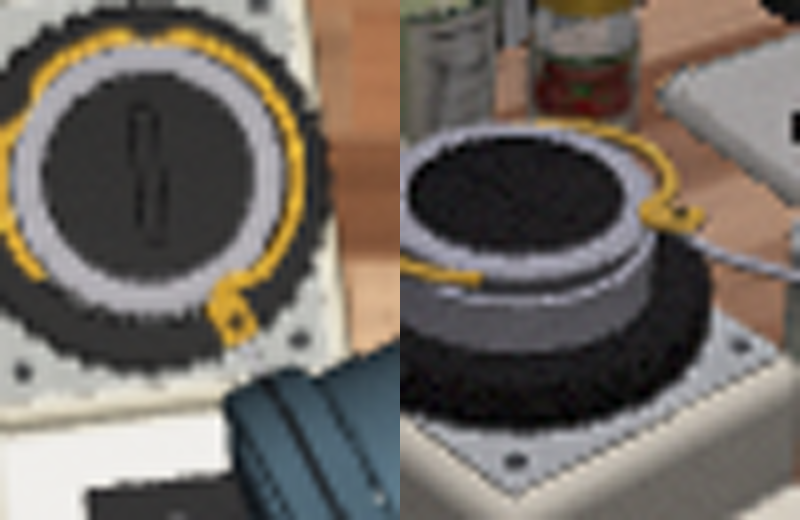

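The ring's eye is now up on the lip, at crop top (236,320), scene (281,212). I'll lower the tip slightly, withdraw it, and verify that the eye stays.

```bash
echo '[{"dz": 0.004}, {"dz": 0.003}, {}]' | python3 inch.py|grep -E "pos|cont"
echo '[{"dx": -0.008}, {"dx": -0.01}, {"dx": -0.015}, {"dx": -0.02}, {}]' | python3 inch.py|grep -E "pos|cont|time"
python3 - <<'E'
from h import *
t=cam('top',6);s=cam('scene',6)
a=load('top',5);b=load('scene',5)
print(np.abs(t['color'][200:220,280:290].astype(int)-a['color'][200:220,280:290]).mean())
def y(c,x0,y0,w,h):
    H=cv2.cvtColor(c['color'],cv2.COLOR_RGB2HSV)[y0:y0+h,x0:x0+w];m=(H[...,0]>14)&(H[...,0]<32)&(H[...,1]>110)&(H[...,2]>110)
    Y,X=np.nonzero(m);print([X.mean()+x0,Y.mean()+y0,len(X),X.min()+x0,X.max()+x0,Y.min()+y0,Y.max()+y0]);return X.mean()+x0,Y.mean()+y0
u=y(t,280,203,8,12);v=y(s,289,178,10,7)
print(tri(t,u,s,v)); 
u=y(a,280,203,8,12);v=y(b,289,178,10,7);print(tri(a,u,b,v))
to([.4823,-.1003,.18],-4.5)
E
```

```text
eef_pos: [0.5021, 0.0427, 0.1555]
contact_force: [0.3, -0.4, -1.9]
time_s: 11.6
eef_pos: [0.4526, 0.0131, 0.1556]
contact_force: [-0.7, -0.7, -1.4]
17.481666666666666
[np.float64(283.74418604651163), np.float64(207.72093023255815), 43, np.int64(281), np.int64(287), np.int64(203), np.int64(212)]
[np.float64(293.16129032258067), np.float64(181.70967741935485), 31, np.int64(290), np.int64(297), np.int64(178), np.int64(184)]
[0.56485359 0.07480125 0.16958524]
[np.float64(283.86046511627904), np.float64(207.65116279069767), 43, np.int64(281), np.int64(287), np.int64(203), np.int64(212)]
[np.float64(293.17857142857144), np.float64(180.89285714285714), 28, np.int64(290), np.int64(297), np.int64(178), np.int64(183)]
[0.56494999 0.07473325 0.17182622]
t 11.70 d [-0.0358  0.1127 -0.0235] rv [4.00e-02 2.00e-02 3.49e+01] F [ 0.8  0.7 -1.1] w 0.0125 g 108.7
```

The eye stays raised, measured at z≈0.170. Now I'll put the pick down where it was.

```bash
echo '[{"dx": -0.012, "dy": 0.0376}, {"dx": -0.012, "dy": 0.0376}, {"dx": -0.012, "dy": 0.0376}, {"dz": 0.03, "rz": 7}, {"dz": 0.03, "rz": 7}]' | python3 inch.py >/dev/null
echo '[{"dz": 0.03, "rz": 7}, {"dz": 0.03, "rz": 7}, {"rz": 7}, {"dz": 0.015}, {}]' | python3 inch.py
python3 -c "
from h import *
to([.4823,-.1003,.008],-4.5)"
```

```text
time_s: 12.53
eef_pos: [0.4825, -0.0989, 0.0194]
orientation: [-180.0, 0.1, -4.5]
contact_force: [-0.8, 1.0, -1.6]
gripper_width: 0.0126
grasp_force: 108.7
t 12.53 d [-0.0001  0.0014  0.0114] rv [-0.02  0.14  0.02] F [-0.8  1.  -1.6] w 0.0126 g 108.7
```

```bash
echo '[{"dz": 0.006}, {"dz": 0.003}, {}]' | python3 inch.py|grep -E "pos|cont"
echo '[{"dz": 0.002}, {}]' | python3 inch.py|grep -E "pos|cont"
echo '[{"dz": 0.001}, {}]' | python3 inch.py|grep -E "pos|cont"
```

```text
eef_pos: [0.4834, -0.0996, 0.0123]
contact_force: [0.6, 0.2, -1.4]
eef_pos: [0.4834, -0.0997, 0.0105]
contact_force: [-0.7, 0.1, -0.7]
eef_pos: [0.4833, -0.0997, 0.0095]
contact_force: [0.3, 0.4, -1.5]
```

```bash
echo '[{"dz": 0.001}, {}]' | python3 inch.py|grep -E "pos|cont"
echo '[{"dz": 0.001}, {}]' | python3 inch.py|grep -E "pos|cont"
echo '[{}, {}, {}]' | python3 inch.py 0.034|grep -E "pos|cont|width"
echo '[{"dz": -0.02}, {"dz": -0.04}, {"dz": -0.04}, {"dz": -0.04, "rz": -6}, {"dz": -0.04, "rz": -6}]' | python3 inch.py|grep -E "pos|cont|width"
python3 -c "
from h import *
t=cam('top',7)
H=cv2.cvtColor(t['color'],cv2.COLOR_RGB2HSV)
m=((H[...,0]<18)&(H[...,1]>200)&(H[...,2]>150)).astype(np.uint8);m[:,:330]=0;m[:,352:]=0;m[:225]=0;m[275:]=0
Y,X=np.nonzero(m);print(len(X),X.mean(),Y.min(),Y.max())
# raised eye grip
to([.605-.0615*.862,.102-.0615*.507,.225],30.6)"
```

```text
eef_pos: [0.4832, -0.0996, 0.0083]
contact_force: [-0.2, 0.2, -1.1]
eef_pos: [0.4832, -0.0996, 0.0081]
contact_force: [-3.3, 0.9, 12.0]
eef_pos: [0.4832, -0.0996, 0.0073]
contact_force: [0.7, -0.1, -0.8]
gripper_width: 0.0342
eef_pos: [0.4827, -0.0995, 0.1891]
contact_force: [0.5, -0.4, 0.1]
gripper_width: 0.034
56 339.19642857142856 235 264
t 14.17 d [ 0.0886 -0.1599 -0.0284] rv [  0.34  -0.53 -22.45] F [ 3.2 -0.6  4.8] w 0.0342 g 0.0
```

```bash
python3 - <<'E'
from h import *
np.set_printoptions(precision=4,suppress=True)
t=load("top",5);s=load("scene",5)
h=atz(t,(284.1,209.5),.1715);print(h,tri(t,(284.1,209.5),s,(294.6,181)))
print("outer corners",atz(t,(225/8+254.5,348/8+169.5),.170),atz(t,(258/8+254.5,333/8+169.5),.170),"inner",atz(t,(210/8+254.5,308/8+169.5),.17))
n=atz(t,(147/8+254.5,178/8+169.5),.165);print("neck",n)
for c in((.605,.102),n[:2]): v=h[:2]-c;print(np.linalg.norm(v),np.degrees(np.arctan2(v[1],v[0])))
E
echo '[{"dx": 0.02, "dy": -0.036}, {"dx": 0.02, "dy": -0.036}, {"dx": 0.02, "dy": -0.036, "rz": -7}, {"dx": 0.02, "dy": -0.036, "rz": -7}, {"rz": -7}]' | python3 inch.py
python3 -c "
from h import *
to([.605-.0615*.862,.102-.0615*.507,.2],30.6)"
```

```text
[0.561  0.0749 0.1715] [0.5602 0.0743 0.174 ]
outer corners [0.5523 0.0785 0.17  ] [0.557  0.0682 0.17  ] inner [0.5647 0.0832 0.17  ]
neck [0.606  0.1027 0.165 ]
0.05171470009799162 -148.3935200752935
0.05291015830012134 -148.3149308504437
time_s: 14.58
eef_pos: [0.5404, 0.0659, 0.1881]
orientation: [-179.7, -0.3, 29.4]
contact_force: [-0.7, 1.1, -0.0]
gripper_width: 0.0339
grasp_force: 0.0
t 14.58 d [ 0.0126  0.0014 -0.0119] rv [-0.25 -0.34 -1.17] F [-0.7  1.1 -0. ] w 0.0339 g 0.0
```

```bash
python3 -c "
from h import *
to([.5525,.0698,.158],31)"
echo '[{"dx": 0.007, "rz": -1}, {"dx": 0.004, "dy": 0.001, "rz": -0.5}, {}]' | python3 inch.py>/dev/null
python3 -c "
from h import *
to([.5525,.0698,.158],31)"
```

```text
t 14.58 d [0.0123 0.0027 0.0301] rv [-0.25 -0.34 -1.57] F [-0.7  1.1 -0. ] w 0.0339 g 0.0
t 14.83 d [ 0.0078 -0.0085  0.029 ] rv [ 0.02  0.   -1.27] F [-0.5  0.  -0.2] w 0.0341 g 0.0
```

```bash
echo '[{"dx": 0.008, "dy": -0.0085, "rz": -1.2}, {"dz": 0.015}, {"dz": 0.013}, {}, {}]' | python3 inch.py
python3 -c "
from h import *
to([.5525,.0698,.158],31)
t=cam('top',8);s=cam('scene',8)
cv2.imwrite('pics/eye.png',np.hstack([crop(t,255,175,50,65,8),crop(s,260,155,50,65,8)]))"
```

```text
time_s: 15.25
eef_pos: [0.5513, 0.0706, 0.1589]
orientation: [-180.0, 0.1, 31.1]
contact_force: [0.2, -0.9, 0.4]
gripper_width: 0.0337
grasp_force: 0.0
t 15.25 d [0.0006 0.0013 0.0009] rv [-0.03  0.08  0.1 ] F [ 0.2 -0.9  0.4] w 0.0337 g 0.0
```

```bash
echo '[{"dy": 0.001}, {}, {}, {}]' | python3 inch.py 0.0 100
```

```text
time_s: 15.68
eef_pos: [0.5529, 0.0699, 0.16]
orientation: [180.0, -0.1, 31.1]
contact_force: [-0.3, -0.9, 3.7]
gripper_width: 0.006
grasp_force: 98.1
```

```bash
echo '[{"dz": -0.003}, {}]' | python3 inch.py|grep -E "pos|cont|width"
echo '[{"dz": -0.003}, {}]' | python3 inch.py|grep -E "pos|cont|width"
echo '[{"dz": -0.003}, {}, {}]' | python3 inch.py|grep -E "pos|cont|width"
python3 - <<'E'
from h import *
t=cam('top',9);s=cam('scene',9);t0=load('top',8);s0=load('scene',8)
def wire(c,x0,y0,w,h):
    H=cv2.cvtColor(c['color'],cv2.COLOR_RGB2HSV)[y0:y0+h,x0:x0+w];m=(H[...,0]>14)&(H[...,0]<32)&(H[...,1]>110)&(H[...,2]>110)
    Y,X=np.nonzero(m);return len(X),X.mean()+x0,Y.mean()+y0
for c in(s0,s): print(wire(c,279,165,21,22))
to([.5525,.0698,.168],31)
E
```

```text
eef_pos: [0.5525, 0.0702, 0.1627]
contact_force: [0.1, -0.5, -0.3]
gripper_width: 0.006
eef_pos: [0.5525, 0.0703, 0.1657]
contact_force: [1.7, -0.5, -0.0]
gripper_width: 0.0056
eef_pos: [0.5524, 0.0702, 0.1684]
contact_force: [0.5, 1.2, -1.4]
gripper_width: 0.0063
(5, np.float64(284.0), np.float64(172.8))
(20, np.float64(288.2), np.float64(175.35))
t 16.37 d [-0.0001  0.0004  0.0003] rv [-0.01 -0.01  0.17] F [ 1.   2.3 -1.2] w 0.0060 g 98.2
```

Run:
```python
from h import *
t=load('top',9);s=load('scene',9);s0=load('scene',8);t0=load('top',8)
f=lambda c:crop(c,245,155,65,50,6)
g=lambda c:crop(c,245,165,65,50,6)
cv2.imwrite('pics/grip.png',np.vstack([np.hstack([f(s0),f(s)]),np.hstack([g(t0),g(t)])]))
```

```text
(no output)
```

View pics/grip.png

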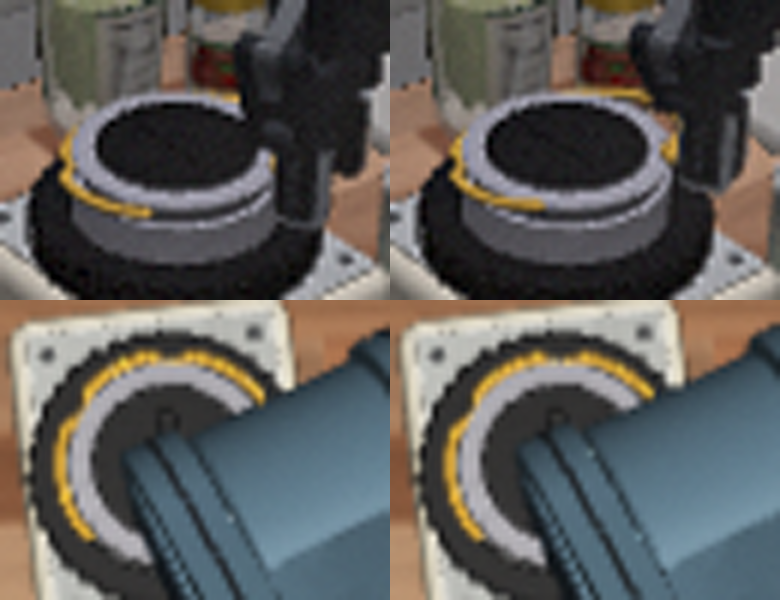

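The eye is held and has risen: its inner end is at crop (668,145) after, (272,160) before. The wire behind the neck rose too. Slide across now.

```bash
echo '[{"dx": 0.003}, {}, {"dx": 0.003}, {}]' | python3 inch.py|grep -E "pos|cont|width"
echo '[{"dx": 0.002}, {}, {"dx": 0.002}, {}]' | python3 inch.py|grep -E "pos|cont|width"
echo '[{"dx": 0.001}, {}, {}]' | python3 inch.py|grep -E "pos|cont|width"
```

```text
eef_pos: [0.5579, 0.0734, 0.1683]
contact_force: [0.1, 0.9, -0.8]
gripper_width: 0.006
eef_pos: [0.5611, 0.0755, 0.1683]
contact_force: [0.6, -0.3, 0.1]
gripper_width: 0.0062
eef_pos: [0.5618, 0.0758, 0.1683]
contact_force: [-0.1, 0.0, -0.6]
gripper_width: 0.0061
```

Slid about 11 mm with little force; lift gently.

```bash
echo '[{"dz": -0.003}, {"dz": -0.003}, {}]' | python3 inch.py|grep -E "pos|cont|width"
echo '[{"dz": -0.004}, {"dz": -0.004}, {}]' | python3 inch.py|grep -E "pos|cont|width"
echo '[{"dz": -0.005}, {"dz": -0.005}, {"dz": -0.005}, {}]' | python3 inch.py|grep -E "pos|cont|width"
echo '[{"dz": -0.015}, {"dz": -0.015}, {"dz": -0.01}, {}, {}]' | python3 inch.py|grep -E "pos|cont|width|time"
python3 - <<'E'
from h import *
t=cam('top',10);s=cam('scene',10);t0=load('top',0);s0=load('scene',0)
def pts(c,x0,y0,w,h):
    H=cv2.cvtColor(c['color'],cv2.COLOR_RGB2HSV)[y0:y0+h,x0:x0+w];m=(H[...,0]>14)&(H[...,0]<32)&(H[...,1]>110)&(H[...,2]>110)
    Y,X=np.nonzero(m);return X+x0,Y+y0
for n,c,b in(('t0',t0,(250,160,50,60)),('t',t,(250,150,60,70)),('s0',s0,(250,165,55,30)),('s',s,(240,120,70,80))):
    X,Y=pts(c,*b);print(n,len(X),X.min(),X.max(),Y.min(),Y.max())
E
```

```text
eef_pos: [0.5622, 0.0759, 0.1751]
contact_force: [-0.0, 1.1, -0.7]
gripper_width: 0.0061
eef_pos: [0.5623, 0.0759, 0.1833]
contact_force: [0.2, 0.3, -1.6]
gripper_width: 0.0058
eef_pos: [0.5625, 0.076, 0.1986]
contact_force: [0.5, 0.9, -0.7]
gripper_width: 0.0061
time_s: 18.53
eef_pos: [0.562, 0.0758, 0.2375]
contact_force: [-0.1, -0.1, -1.4]
gripper_width: 0.0061
t0 202 254 292 173 213
t 130 251 285 165 199
s0 77 255 297 176 193
s 162 251 289 144 162
```

```bash
cat > fit.py <<'E'
from h import *
from scipy.spatial import cKDTree
def pts(c,b):
    x0,y0,w,h=b
    H=cv2.cvtColor(c['color'],cv2.COLOR_RGB2HSV)[y0:y0+h,x0:x0+w];m=(H[...,0]>14)&(H[...,0]<32)&(H[...,1]>110)&(H[...,2]>110)
    Y,X=np.nonzero(m);return np.c_[X+x0,Y+y0].astype(float)
th=np.radians(np.linspace(-145,132,300));M=np.c_[.047*np.cos(th),.047*np.sin(th),0*th+.0025]
def fitring(t,bt,s,bs,p0):
    pt,ps=pts(t,bt),pts(s,bs)
    def f(p):
        W=Rn.from_rotvec(p[3:]).apply(M)+p[:3]
        return np.r_[cKDTree(proj(t,W)).query(pt)[0],cKDTree(proj(s,W)).query(ps)[0]]
    r=least_squares(f,p0,loss='soft_l1',x_scale=[.01,.01,.01,.1,.1,.1],diff_step=1e-4)
    z=Rn.from_rotvec(r.x[3:]).apply([0,0,1]);e=Rn.from_rotvec(r.x[3:]).apply([.0525*np.cos(np.radians(-150)),.0525*np.sin(np.radians(-150)),.0025])+r.x[:3]
    print("c",np.round(r.x[:3],4),"rv deg",np.round(np.degrees(r.x[3:]),1),"normal",np.round(z,3),"eye",np.round(e,4),"rms",np.sqrt(np.mean(f(r.x)**2)));return r.x
E
python3 - <<'E'
from fit import *
o=bot.get_obs();p=o['eef_pos'];u=np.array([.857,.515,0])
c=p+u*.061+[0,0,.006]
for rv in([0,0,.01],[.05,.1,.01],[-.05,-.1,.01]):
    fitring(load('top',10),(250,150,60,70),load('scene',10),(240,120,70,80),np.r_[c,rv])
fitring(load('top',0),(250,160,50,60),load('scene',0),(250,165,55,30),np.r_[.605,.102,.155,0,0,.01])
E
```

```text
c [0.615  0.1067 0.2289] rv deg [0.2 7.4 1.8] normal [ 0.129 -0.001  0.992] eye [0.5711 0.079  0.2371] rms 1.5006046080733433
c [0.6149 0.1065 0.2285] rv deg [0.7 6.4 0.1] normal [ 0.111 -0.012  0.994] eye [0.57   0.0801 0.2357] rms 1.4948269217682062
c [0.6149 0.1066 0.2287] rv deg [0.5 6.7 0. ] normal [ 0.117 -0.008  0.993] eye [0.57   0.0803 0.2363] rms 1.4949638994543908
c [0.6048 0.1017 0.1567] rv deg [ 0.  -6.9 -6. ] normal [-0.12   0.006  0.993] eye [0.5569 0.0804 0.1535] rms 1.2512872525949459
```

```bash
echo '[{"dx": 0.0085, "dy": -0.038}, {"dx": 0.0085, "dy": -0.038}, {"dx": 0.0085, "dy": -0.038}, {"dx": 0.0085, "dy": -0.038}, {"dx": 0.0085, "dy": -0.038}]' | python3 inch.py|grep -E "cont"
echo '[{"dx": 0.0085, "dy": -0.038}, {"dx": 0.0085, "dy": -0.038}, {"dx": 0.0085, "dy": -0.038}, {"ry": 7}, {}]' | python3 inch.py|grep -E "cont|pos|ori"
echo '[{}, {}, {}]' | python3 inch.py
python3 - <<'E'
from fit import *
cam('top',11);cam('scene',11)
t=load('top',11);s=load('scene',11)
p=bot.get_obs()['eef_pos'];c=p+np.array([.0527,.0316,-.005])
a=proj(t,c)[0].astype(int);b=proj(s,c)[0].astype(int);print(a,b)
bt=(a[0]-28,a[1]-28,56,56);bs=(b[0]-38,b[1]-30,76,60)
print(len(pts(t,bt)),len(pts(s,bs)))
for rv in([0,0,.01],[.05,.1,.01],[-.05,-.1,.01]): fitring(t,bt,s,bs,np.r_[c,rv])
to([.4655,.3735,.24],31)
E
```

```text
contact_force: [1.4, 0.6, -0.2]
eef_pos: [0.4555, 0.3714, 0.2327]
orientation: [-180.0, -6.7, 31.7]
contact_force: [-0.8, -1.7, -1.7]
time_s: 19.72
eef_pos: [0.4644, 0.3704, 0.2379]
orientation: [180.0, -7.0, 31.0]
contact_force: [0.5, 0.4, -0.8]
gripper_width: 0.0062
grasp_force: 98.5
[145 226] [162 218]
255 352
c [0.516  0.4038 0.2348] rv deg [-4.8 -2.6 20.6] normal [-0.059  0.073  0.996] eye [0.4825 0.3634 0.2383] rms 3.0175003400063516
c [0.516  0.4038 0.2348] rv deg [-4.7 -2.6 20.6] normal [-0.059  0.073  0.996] eye [0.4825 0.3634 0.2382] rms 3.017791951508332
c [0.516  0.4038 0.2348] rv deg [-4.7 -2.6 20.6] normal [-0.059  0.073  0.996] eye [0.4825 0.3634 0.2383] rms 3.0177604300020313
t 19.82 d [ 0.0028 -0.0017 -0.0017] rv [-0.01 -7.04  0.03] F [ 0.6  0.3 -1. ] w 0.0058 g 98.5
```

Run:
```python
from fit import *
import fit
t=load('top',11);s=load('scene',11);t0=load('top',0);s0=load('scene',0)
op=fit.pts
def P(c,b):
    q=op(c,b);r=t0 if c is t else s0;i=q.astype(int)
    d=np.abs(c['color'][i[:,1],i[:,0]].astype(int)-r['color'][i[:,1],i[:,0]]).sum(1);return q[d>90]
fit.pts=P
p=bot.get_obs()['eef_pos'];c=p+np.array([.0527,.0316,.005])
a=proj(t,c)[0].astype(int);b=proj(s,c)[0].astype(int)
bt=(a[0]-28,a[1]-28,56,56);bs=(b[0]-38,b[1]-30,76,60)
print(len(P(t,bt)),len(P(s,bs)))
for rv in([0,0,.01],[.05,.1,.01],[-.05,-.1,.01]): x=fitring(t,bt,s,bs,np.r_[c,rv])
```

```text
126 84
c [0.517  0.4015 0.2409] rv deg [-2.9  5.8  0.7] normal [0.1   0.051 0.994] eye [0.4724 0.375  0.2493] rms 0.8116172229724131
c [0.517  0.4015 0.2409] rv deg [-2.9  5.8  0.7] normal [0.101 0.051 0.994] eye [0.4724 0.375  0.2493] rms 0.8116203988568851
c [0.517  0.4015 0.2408] rv deg [-2.8  5.7 -0.2] normal [0.1   0.048 0.994] eye [0.472  0.3757 0.2491] rms 0.8129470128809643
```

```bash
echo '[{"dx": 0.003, "dy": -0.002, "ry": 6}, {}, {}, {}]' | python3 inch.py|grep -E "cont|pos|ori"
python3 - <<'E'
from fit import *
import fit
t=cam('top',12);s=cam('scene',12);t0=load('top',0);s0=load('scene',0)
op=fit.pts
def P(c,b):
    q=op(c,b);r=t0 if c is t else s0;i=q.astype(int)
    d=np.abs(c['color'][i[:,1],i[:,0]].astype(int)-r['color'][i[:,1],i[:,0]]).sum(1);return q[d>90]
fit.pts=P
p=bot.get_obs()['eef_pos'];c=p+np.array([.0527,.0316,.008])
a=proj(t,c)[0].astype(int);b=proj(s,c)[0].astype(int)
bt=(a[0]-28,a[1]-28,56,56);bs=(b[0]-38,b[1]-30,76,60)
x=fitring(t,bt,s,bs,np.r_[c,0,0,.01])
print("ring-tcp",x[:3]-p)
to(p+np.array([.516,.4035,.1])+[.002,.001,0]-np.r_[x[:2],.1],31)
E
```

```text
eef_pos: [0.465, 0.3743, 0.2384]
orientation: [180.0, -12.9, 31.1]
contact_force: [-0.1, -0.0, 0.2]
c [0.5168 0.4053 0.2473] rv deg [ 1.6 -0.9 -4.1] normal [-0.018 -0.028  0.999] eye [0.4695 0.3823 0.2483] rms 0.9714940504153481
ring-tcp [0.05160262 0.03058457 0.00902041]
t 20.25 d [0.0006 0.0013 0.0001] rv [ -0.03 -12.99   0.11] F [-0.1 -0.4 -1.2] w 0.0064 g 98.5
```

```bash
echo '[{"dy": 0.001, "ry": -4}, {"ry": -4}, {}]' | python3 inch.py|grep -E "cont|pos|ori"
python3 -c "
from h import *
to([.4655,.3728,.05],31);to([.4655,.3728,.01],31)"
```

```text
eef_pos: [0.4672, 0.3744, 0.2382]
orientation: [-179.9, -4.9, 31.0]
contact_force: [1.4, 0.2, -0.5]
t 20.50 d [-0.0184  0.0008  0.1873] rv [-0.09 -4.93  0.04] F [ 1.4  0.2 -0.5] w 0.0058 g 98.4
t 20.50 d [-0.0219  0.0009  0.2271] rv [-0.09 -4.93  0.04] F [ 1.4  0.2 -0.5] w 0.0058 g 98.4
```

```bash
echo '[{"dx": -0.0035, "dz": 0.037}, {"dx": -0.0035, "dz": 0.037}, {"dx": -0.0035, "dz": 0.037}, {"dx": -0.0035, "dz": 0.037}, {"dx": -0.0035, "dz": 0.037}]' | python3 inch.py|grep -E "cont|pos|ori"
echo '[{"dx": -0.0015, "dz": 0.015}, {"dx": -0.001, "dz": 0.01}, {}, {}]' | python3 inch.py|grep -E "cont|pos|ori"
echo '[{"dz": 0.004}, {}]' | python3 inch.py|grep -E "cont|pos"
echo '[{"dz": 0.003}, {}]' | python3 inch.py|grep -E "cont|pos"
```

```text
eef_pos: [0.4638, 0.373, 0.0504]
orientation: [-180.0, -5.1, 31.1]
contact_force: [0.9, -0.2, -0.4]
eef_pos: [0.4637, 0.3733, 0.0274]
orientation: [-180.0, -5.1, 31.2]
contact_force: [-1.0, 0.8, 0.6]
eef_pos: [0.4645, 0.3736, 0.0239]
contact_force: [-0.3, -0.3, -0.8]
eef_pos: [0.4642, 0.3731, 0.0201]
contact_force: [0.1, -0.0, -0.7]
```

```bash
echo '[{"dz": 0.003}, {}]' | python3 inch.py|grep -E "cont|pos"
echo '[{"dz": 0.002}, {}]' | python3 inch.py|grep -E "cont|pos"
echo '[{"dz": 0.002}, {}]' | python3 inch.py|grep -E "cont|pos"
```

```text
eef_pos: [0.464, 0.373, 0.0166]
contact_force: [-0.4, -0.2, 0.1]
eef_pos: [0.464, 0.3731, 0.0145]
contact_force: [0.1, 0.1, -0.0]
eef_pos: [0.4644, 0.3734, 0.0127]
contact_force: [-0.0, -0.4, 0.8]
```

```bash
echo '[{"dz": 0.0015}, {}]' | python3 inch.py|grep -E "cont|pos"
echo '[{}, {}, {}]' | python3 inch.py 0.03 30|grep -E "cont|pos|width"
echo '[{"dz": -0.015}, {"dz": -0.03}, {"dz": -0.04}, {"dz": -0.04}, {"dz": -0.04}]' | python3 inch.py |grep -E "cont|pos|width|time"
echo '[{"dx": -0.02, "dy": 0.036}, {"dx": -0.02, "dy": 0.036}, {"dx": -0.02, "dy": 0.036}, {"dx": -0.02, "dy": 0.036}, {}]' | python3 inch.py |grep -E "cont|pos"
python3 - <<'E'
from fit import *
import fit
t=cam('top',13);s=cam('scene',13);t0=load('top',0);s0=load('scene',0)
op=fit.pts
def P(c,b):
    q=op(c,b);r=t0 if c is t else s0;i=q.astype(int)
    d=np.abs(c['color'][i[:,1],i[:,0]].astype(int)-r['color'][i[:,1],i[:,0]]).sum(1);return q[d>60]
fit.pts=P
c=np.array([.517,.404,.005]);a=proj(t,c)[0].astype(int);b=proj(s,c)[0].astype(int)
bt=(a[0]-28,a[1]-28,56,56);bs=(b[0]-45,b[1]-35,90,70)
print(len(P(t,bt)),len(P(s,bs)))
x=fitring(t,bt,s,bs,np.r_[c,0,0,.01])
# mill neighbourhood: gold left at neck? plate shift?
print("gold at neck",len(op(t,(250,160,50,60))))
H=cv2.cvtColor(t['color'],cv2.COLOR_RGB2HSV);m=((H[...,1]<40)&(H[...,2]>190));m[:,:130]=0;m[:,202:]=0;m[:190]=0;m[265:]=0
ys,xs=np.nonzero(m);print("plate",cv2.minEnclosingCircle(np.c_[xs,ys].astype(np.float32)))
# objects changed elsewhere
d=(np.abs(t['color'].astype(int)-t0['color']).sum(2)>90).astype(np.uint8)
n,l,st,ce=cv2.connectedComponentsWithStats(d)
print([(r.tolist()) for r in st[1:] if r[4]>12])
E
```

```text
eef_pos: [0.4645, 0.3736, 0.0121]
contact_force: [-3.6, -2.6, 11.8]
eef_pos: [0.4652, 0.3741, 0.0119]
contact_force: [1.7, -0.9, 4.1]
gripper_width: 0.0299
time_s: 22.92
eef_pos: [0.451, 0.3654, 0.1767]
contact_force: [1.5, 0.3, 0.2]
gripper_width: 0.0303
eef_pos: [0.4583, 0.1911, 0.167]
contact_force: [-0.2, -0.9, -0.8]
106 185
c [0.5157 0.4042 0.0053] rv deg [-0.3  0.6 -4.8] normal [0.01  0.004 1.   ] eye [0.4683 0.3819 0.0084] rms 1.2479169507975856
gold at neck 0
plate ((166.4697723388672, 227.29534912109375), 30.554527282714844)
[[254, 173, 19, 33, 85], [274, 173, 19, 41, 129], [151, 211, 34, 35, 181], [194, 237, 159, 147, 9799]]
```

The ring is flat on the plate, and the plate and collar haven't moved. One last check of the pick in the scene view, then hand in.

Run:
```python
from h import *
for k in(0,13):
    c=load('scene',k);H=cv2.cvtColor(c['color'],cv2.COLOR_RGB2HSV)
    m=((H[...,0]<18)&(H[...,1]>200)&(H[...,2]>100));m[:,:335]=0;m[:,395:]=0;m[:200]=0;m[260:]=0
    Y,X=np.nonzero(m);print(len(X),X.min(),X.max(),Y.min(),Y.max(),X.mean(),Y.mean())
d=(np.abs(load('scene',13)['color'].astype(int)-load('scene',0)['color']).sum(2)>90).astype(np.uint8)
n,l,st,ce=cv2.connectedComponentsWithStats(d);print([r.tolist() for r in st[1:] if r[4]>8])
print(bot.get_obs()['contact_force'],bot.get_obs()['time_s']);print(bot.hand_in())
```

```text
139 356 380 222 244 368.71942446043164 232.77697841726618
141 356 379 222 244 368.26241134751774 232.73758865248226
[[302, 1, 9, 9, 9], [262, 0, 151, 199, 10017], [255, 177, 33, 55, 507], [157, 282, 47, 36, 291]]
[-0.44483618  0.60500445 -0.1972393 ] 23.4333
the job is handed in; nothing more can be done
None
```

I handed the job in at 23.4 s: mill run and toggle back in the middle, ring levered out and lying flat on the white plate, pick back on the worktop. The top view showed nothing else moved; the arm hid part of the mill's front in that last view. I haven't seen the verdict.

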